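# Open the kiln controller's fuse door by its push-push latch

## Task

The kiln has stopped heating and its fuses are to be looked at: on the grey kiln controller, push the main rocker switch over to off, and only then press the wide fuse door once near its free front edge, right down until its push-push latch lets go, take your fingers off so that it springs up by itself, and watch for two seconds that it stays fully open. Use only closed fingertips: pinch, lift or carry nothing, do not push the opened door back down, leave the narrow port door beside it shut, and disturb nothing else on the bench, the pot on its banding wheel included.

Things in the scene. Friction and masses are not known exactly. Their poses are not given: they have to be found in the camera images.
- controller: Kiln controller: grey steel desk case fixed to the bench, 280 wide (its y), 200 deep (x), flat top deck at 100 mm, sloped front with display towards the robot. Origin: on the bench under its middle; +x to the back (away from the robot), +y left, z up; turned up to 0.35 rad. On the deck: fuse door centre at (25, 65) mm, port door (25, -30) mm, main switch (0, -105) mm.
- fuse_door_press (a point): Where to press the fuse door: on its top face, on its middle line, 12 mm in from the free front edge (the edge nearer the sloped front), where three small ribs are; 108 mm above the bench while shut; moves with the door.
- fuse_door_hinge (a point): Middle of the fuse door's hinge line (three knuckles, along the door's back edge). The fuse door is the wider of the two black doors: 100 mm wide (controller y), 78 mm from hinge to free edge (controller x), 8 mm thick, standing 8 mm proud of the deck.
- fuse_door (a joint): Fuse door angle, rad: 0 shut and latched (up to 0.01), negative while pushed in, 0.95 fully open. Takes about 2 N; its latch lets go from about 4.5 mm down at the press point (-0.07), hard stop at 6.6 mm (-0.10). On letting go it follows the finger up and springs fully open within a second. Pressed too little it stays latched; pushed down again after opening it latches shut.
- fuse_latch (a joint): Follower pin in the fuse door's push-push latch, sideways, m (inside, unseen): 0 in the notch (latched), +0.003 or more when pressed far enough to let go, about -0.001 to -0.005 once the door is open. Below -0.0045 with the door down: the opened door is being pushed shut again.
- switch_far_end (a point): Where to press the main switch: on the top of the raised far half (the half away from the robot) of the rocker, 14 mm behind its axis, about 109 mm above the bench while on. The rocker is black, 38 mm long (controller x) by 24 mm wide, in a flat steel bezel on the right of the deck.
- main_switch (a joint): Angle of the rocker, rad: 0 on (far half up), 0.4 off (far half down, near half up). It snaps over past the middle (0.2); pressed on the far end it takes about 2 N, and the far end goes down about 5.5 mm in all.
- port_door (a joint): Angle of the narrow port door, rad, about 0 shut: 46 mm wide by 78 mm deep, between the fuse door and the switch, with the same kind of hinge and latch. To be left shut.
- wheel: Banding wheel (turntable, head 210 mm across) fixed to the bench with a dark textured clay pot on it, 170 mm across and 180 mm high in all. Origin: on the bench under its axis. Not to be touched.
- test_cup: Small shallow terracotta cup, 52 mm across, 26 mm high, standing on the controller's deck behind the switch. Origin: middle of its underside.
- kiln_post: Cream kiln post, upright cylinder 38 mm across, 100 mm high, on the bench at the controller's left side. Origin: middle of its underside.
- clay_knife: Wooden modelling knife 180 mm long, 22 mm wide, 7 mm thick, lying on the bench before the controller's front. Origin: its underside near the middle.
- glaze_jar: Lidded jar 54 mm across, 75 mm high, on the bench behind the controller. Origin: middle of its underside.
- tool_mug: White beaker 76 mm across, 85 mm high, with brushes standing in it to about 215 mm, on the bench farther back, between controller and wheel. Origin: middle of its underside.

How it is judged:
By the outcome, as a careful person would: the job done as asked, in the order asked, and still so for the second after the job is handed in, with the robot touching nothing.
It also fails if it takes over 54 s, if anything falls off the work surface, if the arm or the gripper's body presses on something with over 40 N, if the wrist force passes 120 N, or if a joint passes its speed limit or range.

## Robot

A 7-joint arm with a two-finger parallel gripper is mounted at the origin on the work surface. World frame = base frame: x ahead of the robot, y to its left, z up, the work surface at z = 0. Lengths are in m, angles in rad, forces in N, time in s.
With the tool pointing down it reaches from about 0.4 to 0.875 m from the base axis. Payload 4.4 kg.
Tool frame: the origin (TCP) lies between the finger pads; the fingertips stand 22 mm ahead of it and the grasp point (between the pads) lies 3 mm ahead of it; z points along the fingers, y is the line along which they close (so a half turn about z gives the same grasp; the last joint's range is limited). The gripper opens to 85 mm and grips with 20 to 120 N. Pads are 22 mm wide; open, the fingers measure 114 mm over their backs; the gripper's body (76 mm by 85 mm) begins 54 mm behind the grasp point. The pads swing forward as they close: fully open they stand 13 mm farther back than shut.
Start: joints at [-1.325, 0.628, 0.038, 1.517, -0.027, 0.996, -0.02], TCP at [0.199, 0.619, 0.253] pointing down, gripper open.
Joint ranges: [-3.06, 3.06], [-0.37, 2.12], [-1.25, 1.32], [0.18, 2.47], [-1.1, 4.24], [0.23, 1.98], [-2.94, 2.94]. Speed limits (rad/s): [2.57, 2.57, 3.14, 3.14, 3.14, 3.14, 3.14].

## Interface

Orientations are given as a rotation vector (axis times angle).
In Python, from rig import arm gives the robot as it stands.
- The arm moves only by the tool servo_tool, never from a script. Its argument "series" is a list of rows, each an object of numbers: "wx", "wy", "wz": the turn, a rotation vector about the tool's x, y, z in degrees; "x", "y", "z": the shift along the tool's x, y, z in m; "claw": the finger opening in m, from 0 to 0.0854. In form: [{"wx": .., "wy": .., "wz": .., "x": .., "y": .., "z": .., "claw": ..}, ...]. A call has 1 to 12 rows; each row is the pose to reach, as a shift and turn from the pose commanded when the call began, along the tool's axes at that moment; what a row does not reach only later rows make up. A row lasts 1/12 s, in which the tool goes at most 41.7 mm and 7.16 degrees, less where a joint would pass 70% of its speed; a pose out of reach is approached as far as the arm can. A call with a gripper value outside its range is refused whole. The fingers move at their own pace and stop on an object; "grip_force" is the grip in N (left out, the last holds). Time passes only in rows, so rows that repeat a pose let the fingers close. It gives the time, the measured TCP pose, the force, the opening and the grip force at its end, in the units of the state.
- arm.state(): the state, without advancing time (a new reading comes with each control period).
- arm.read_camera(name): name is "scene" or "side" or "wrist"; returns a dict with "pixels" (420x560x3 uint8, red, green, blue), "depth" (420x560 float32, m along the optical axis (not along the pixel's ray), 0 where there is no reading), "fov_y" (degrees; the focal length in pixels is half the picture's height over the tangent of half this angle, whatever the lens; pixels are square), "cx", "cy" (the principal point, pixels), "dist_coeffs" ([k1, k2, p1, p2, k3] as OpenCV has them; the pictures are not rectified), "rvec" (rotation vector, rad) and "tvec" (3), from world to camera coordinates, as OpenCV has them; the wrist camera has in their place "hand_eye" (4x4, takes a point from camera to tool coordinates, whose origin is the TCP and whose axes are the flange's). Camera axes: x right, y down, z forward; pixel columns grow to the right and rows downward; lengths in m; the calibration is good to about 2 mm. A picture is of the moment at which its call begins: read the wrist's pose just before it.
- arm.close_job(): hands the job in; it is judged then, once.
Trained networks look in the newest picture that a camera, given by its name, has taken for a name from the list of things; names that differ only in an ending like _2 or _b are one class to them, and where a whole thing is asked for, a point or a joint stands for the part that bears it (a point fixed in the world has none). Each returns a list of dicts, best first, with "score" (0 to 1); they miss things now and then, are a little off and sometimes report something else, mostly with a low value. They report only what shows in the picture. A call takes as long as a camera call.
- arm.trace(camera, label): "region" (420x560 bool, what is visible of it) and "box" ([left, top, width, height] in pixels, round what is visible of it).
The state is a dict: "clock": time; "joint_positions": joint angles; "joint_velocities": joint speeds; "joint_efforts": joint torques, N m; "eef_pos": TCP position; "eef_rot": TCP orientation; "wrist_force": force on the tool from outside, world axes, zero at the start; "moment": the same for the moment, N m; "finger_gap": finger opening in m; "gripper_force": force on a finger pad.
Only numpy, scipy, OpenCV 4.12 (cv2) and the standard library are available. Lean on these libraries where they do the work, as an engineer would, in place of code of your own. Each camera call takes 0.05 s, during which the arm holds its last target. There are 200 camera calls.

## Working session

There is one attempt and no reset: what is moved stays moved. The work goes in short steps, Python scripts to look and compute and a tool call to move; the robot and the scene stay as the last step left them, time stands still between calls to the robot, and variables do not carry over. Pictures are saved under pics/ and viewed, at most 10 in all, crops included, and the job is handed in when it is done.

Besides the shell and the picture viewer there is one more tool, called after "Request:" by a JSON object that holds its "name" and its "arguments", one argument or row to a line. servo_tool: Moves the arm, as the interface text tells. Its arguments: {"type":"object","properties":{"series":{"type":"array","items":{"type":"object","properties":{"wx":{"type":"number"},"wy":{"type":"number"},"wz":{"type":"number"},"x":{"type":"number"},"y":{"type":"number"},"z":{"type":"number"},"claw":{"type":"number"}}}},"grip_force":{"type":"number"}},"required":["series"]}

```bash
ls; mkdir -p pics; cat > h.py <<'E'
import numpy as np, cv2
from rig import arm
from scipy.spatial.transform import Rotation as R
def cam(n):
    s=arm.state(); c=arm.read_camera(n)
    f=210/np.tan(np.radians(c["fov_y"])/2)
    c["K"]=np.array([[f,0,c["cx"]],[0,f,c["cy"]],[0,0,1.]]); c["D"]=np.array(c["dist_coeffs"],float)
    if "hand_eye" in c and c["hand_eye"] is not None:
        T=np.eye(4);T[:3,:3]=R.from_rotvec(s["eef_rot"]).as_matrix();T[:3,3]=s["eef_pos"]
        c["T"]=T@np.array(c["hand_eye"])
    else:
        T=np.eye(4);T[:3,:3]=cv2.Rodrigues(np.array(c["rvec"],float))[0];T[:3,3]=np.ravel(c["tvec"]);c["T"]=np.linalg.inv(T)
    return c
def pts(c,region):
    v,u=np.nonzero(region&(c["depth"]>0)); z=c["depth"][v,u]
    n=cv2.undistortPoints(np.c_[u,v].astype(np.float64)[:,None],c["K"],c["D"])[:,0]
    p=np.c_[n*z[:,None],z]; return p@c["T"][:3,:3].T+c["T"][:3,3]
def proj(c,P):
    Ti=np.linalg.inv(c["T"]); return cv2.projectPoints(np.atleast_2d(P).astype(float),cv2.Rodrigues(Ti[:3,:3])[0],Ti[:3,3],c["K"],c["D"])[0][:,0]
E
python3 - <<'E'
from h import *
ims=[]
for n in("scene","side"):
    c=cam(n); im=c["pixels"][...,::-1].copy()
    print(n,"campos",c["T"][:3,3].round(2))
    for l in("controller","fuse_door","port_door","main_switch","test_cup","wheel","tool_mug","kiln_post"):
        r=arm.trace(n,l)
        for d in r[:2]:
            p=pts(c,d["region"]); 
            print(l,round(d["score"],2),d["box"],np.median(p,0).round(3) if len(p) else None, np.percentile(p,[2,98],axis=0).round(3).tolist() if len(p) else None)
    cv2.imwrite(f"pics/{n}.png",im)
print(arm.state())
E
```

```text
pics
scene campos [1.24 0.06 0.92]
controller 0.61 [116.4, 190.2, 120.6, 83.5] [ 0.598 -0.197  0.1  ] [[0.48, -0.34, 0.014], [0.66, -0.069, 0.111]]
fuse_door 0.69 [180.8, 197.6, 41.1, 33.2] [ 0.547 -0.145  0.109] [[0.502, -0.196, 0.103], [0.587, -0.096, 0.112]]
port_door 0.9 [153.4, 207.0, 20.4, 22.8] [ 0.567 -0.238  0.11 ] [[0.53, -0.264, 0.106], [0.601, -0.214, 0.113]]
main_switch 0.5 [125.9, 212.0, 11.3, 12.4] [ 0.559 -0.317  0.106] [[0.541, -0.329, 0.103], [0.577, -0.304, 0.112]]
test_cup 0.64 [120.4, 224.0, 23.1, 21.5] [ 0.622 -0.301  0.117] [[0.605, -0.32, 0.105], [0.652, -0.274, 0.129]]
wheel 0.65 [308.8, 154.4, 78.4, 84.4] [0.51  0.228 0.11 ] [[0.411, 0.138, 0.005], [0.582, 0.318, 0.176]]
wheel 0.45 [128.4, 208.5, 11.7, 14.9] [ 0.561 -0.316  0.106] [[0.541, -0.329, 0.103], [0.577, -0.303, 0.112]]
tool_mug 0.78 [243.6, 210.6, 37.5, 76.2] [0.684 0.018 0.067] [[0.621, -0.022, 0.007], [0.704, 0.054, 0.191]]
kiln_post 0.95 [239.5, 203.4, 14.6, 34.4] [ 0.535 -0.036  0.069] [[0.509, -0.054, 0.002], [0.542, -0.019, 0.102]]
side campos [ 0.17 -0.59  0.86]
controller 0.88 [269.2, 220.9
[... 1254 characters left out ...]
,  0.6283971 ,  0.03852387,  1.51739336, -0.02699057,
        0.99629783, -0.01997124]), 'joint_velocities': array([-2.80546535e-04,  4.77828892e-04,  1.76977016e-03, -7.89332106e-04,
       -2.62188446e-04,  1.57909252e-03,  9.92649779e-05]), 'joint_efforts': array([ 7.21637334e-04, -5.63266540e+01,  1.22534472e+00, -1.93791318e+01,
        1.07599547e-02,  1.46949857e-03,  4.94547976e-06]), 'eef_pos': array([0.19941033, 0.61867546, 0.25331787]), 'eef_rot': array([-4.87838137e-01, -3.10347340e+00, -3.93315114e-05]), 'wrist_force': array([ 0.46383012,  0.05412431, -0.31991319]), 'moment': array([ 0.00925165, -0.00059093,  0.03511364]), 'gripper_force': 0.0, 'finger_gap': 0.08554932617809874}
```

```bash
python3 -c "
import cv2,numpy as np
cv2.imwrite('pics/both.png',cv2.resize(np.vstack([cv2.imread('pics/scene.png'),cv2.imread('pics/side.png')]),None,fx=.714,fy=.714))"
```

```text
(no output)
```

View pics/scene.png

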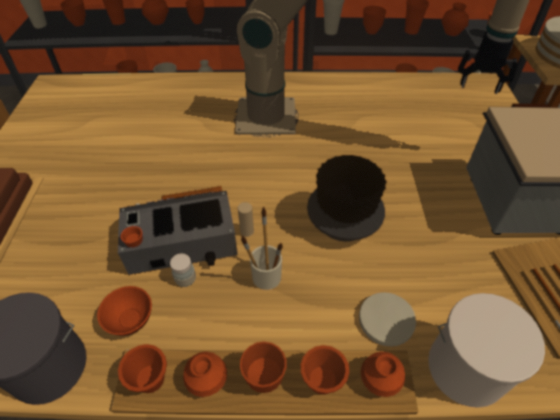

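View pics/side.png

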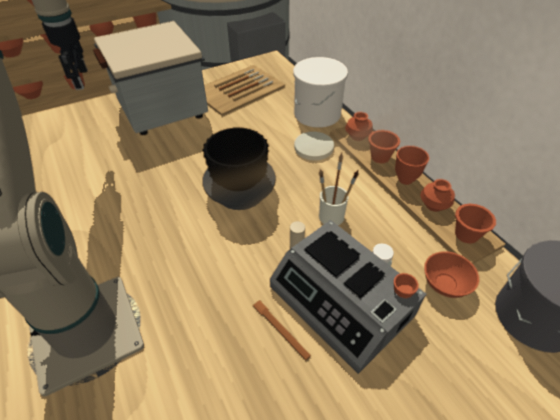

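The scene view shows the controller at about (175,230) px, with the fuse door at (201,214), port door at (163,220) and rocker at (132,217). The cup sits just behind the rocker at (131,236). The side view agrees. The pot (350,190) lies between the arm and the controller, so I'll pass over it high up.

```bash
cat >> h.py <<'E'
def fit(meas,model):
    a=np.array(meas)[:,:2];b=np.array(model,float)
    A=(b-b.mean(0)).T@(a-a.mean(0)); y=np.arctan2(A[0,1]-A[1,0],A[0,0]+A[1,1])
    r=np.array([[np.cos(y),-np.sin(y)],[np.sin(y),np.cos(y)]]); t=a.mean(0)-r@b.mean(0)
    return y,r,t,np.abs(a-(b@r.T+t))
def delta(P):
    s=arm.state(); M=R.from_rotvec(s["eef_rot"]); return M.inv().apply(np.array(P)-s["eef_pos"])
def turn(y):  # tool down, tool y along controller y
    s=arm.state(); M=R.from_rotvec(s["eef_rot"]).as_matrix()
    Y=np.array([-np.sin(y),np.cos(y),0]); G=np.c_[np.cross(Y,[0,0,-1]),Y,[0,0,-1]]
    return np.degrees(R.from_matrix(M.T@G).as_rotvec())
E
python3 - <<'E'
from h import *
y,r,t,e=fit([(.544,-.148),(.5655,-.241),(.559,-.3185)],[(.025,.065),(.025,-.03),(0,-.105)])
print(y,t,e)
s=arm.state()
for p in ((.2,.62,.42),(.45,-.2,.42)): print(delta(p))
print(turn(y)); c=cam("wrist"); print(np.array(c["hand_eye"]).round(3))
E
```

```text
0.23302173644408836 [ 0.53456235 -0.21697927] [[1.23037806e-04 3.69425635e-05]
 [3.14233134e-04 6.04501593e-04]
 [1.91195327e-04 6.41444157e-04]]
[-1.52343948e-04  1.44540286e-03 -1.66682094e-01]
[-0.48967279 -0.70230863 -0.16670565]
[ 1.51910437e-03 -4.83951459e-04 -3.12177278e+01]
[[ 0.    -0.957 -0.291  0.074]
 [ 1.    -0.     0.001  0.   ]
 [-0.001 -0.291  0.957 -0.121]
 [ 0.     0.     0.     1.   ]]
```

Request:
{"name": "servo_tool", "arguments": {
  "series": [
    {"x": 0, "y": 0, "z": -0.04, "claw": 0},
    {"z": -0.08, "claw": 0},
    {"z": -0.12, "claw": 0},
    {"z": -0.16, "claw": 0},
    {"x": -0.02, "y": -0.03, "z": -0.167, "claw": 0},
    {"x": -0.04, "y": -0.06, "z": -0.167, "claw": 0},
    {"x": -0.063, "y": -0.09, "z": -0.167, "claw": 0},
    {"x": -0.085, "y": -0.122, "z": -0.167, "wz": -5, "claw": 0},
    {"x": -0.107, "y": -0.154, "z": -0.167, "wz": -10, "claw": 0},
    {"x": -0.13, "y": -0.186, "z": -0.167, "wz": -15, "claw": 0},
    {"x": -0.152, "y": -0.218, "z": -0.167, "wz": -20, "claw": 0},
    {"x": -0.175, "y": -0.25, "z": -0.167, "wz": -25, "claw": 0}
  ]
}}

```text
invalid input at $.series[0]: expected keys wx, wy, wz, x, y, z, claw
```

```bash
python3 - <<'E'
from h import *
s=arm.state();print(s["clock"],s["eef_pos"],s["finger_gap"],delta((.45,-.2,.42)),turn(.233))
E
```

```text
0.95 [0.19935618 0.61865241 0.25331311] 0.08549291183966759 [-0.48967696 -0.70230874 -0.1666659 ] [-2.32355724e-03 -2.33562716e-03 -3.12133706e+01]
```

Request:
{"name": "servo_tool", "arguments": {
  "series": [
    {"wx": 0, "wy": 0, "wz": 0, "x": 0, "y": 0, "z": -0.04, "claw": 0},
    {"wx": 0, "wy": 0, "wz": 0, "x": 0, "y": 0, "z": -0.08, "claw": 0},
    {"wx": 0, "wy": 0, "wz": 0, "x": 0, "y": 0, "z": -0.12, "claw": 0},
    {"wx": 0, "wy": 0, "wz": 0, "x": -0.005, "y": -0.007, "z": -0.16, "claw": 0},
    {"wx": 0, "wy": 0, "wz": 0, "x": -0.022, "y": -0.032, "z": -0.167, "claw": 0},
    {"wx": 0, "wy": 0, "wz": 0, "x": -0.045, "y": -0.064, "z": -0.167, "claw": 0},
    {"wx": 0, "wy": 0, "wz": -5, "x": -0.067, "y": -0.096, "z": -0.167, "claw": 0},
    {"wx": 0, "wy": 0, "wz": -10, "x": -0.09, "y": -0.128, "z": -0.167, "claw": 0},
    {"wx": 0, "wy": 0, "wz": -15, "x": -0.112, "y": -0.16, "z": -0.167, "claw": 0},
    {"wx": 0, "wy": 0, "wz": -20, "x": -0.134, "y": -0.192, "z": -0.167, "claw": 0},
    {"wx": 0, "wy": 0, "wz": -25, "x": -0.156, "y": -0.224, "z": -0.167, "claw": 0},
    {"wx": 0, "wy": 0, "wz": -31.2, "x": -0.178, "y": -0.256, "z": -0.167, "claw": 0}
  ]
}}

```text
clock: 1.95
eef_pos: [0.2904, 0.3184, 0.4205]
eef_rot: [-0.372, 3.119, 0.001]
wrist_force: [1.4, 0.3, 0.4]
finger_gap: 0.0
gripper_force: 0.0
```

```bash
python3 - <<'E'
from h import *
s=arm.state();print(s["clock"],s["eef_pos"],s["finger_gap"],delta((.45,-.2,.42)),turn(.233))
E
```

```text
1.95 [0.29044239 0.31844285 0.42051626] 1.7512881120571055e-05 [-3.32119174e-02 -5.41422909e-01  2.98408800e-04] [0.02521781 0.03402642 0.24625935]
```

Request:
{"name": "servo_tool", "arguments": {
  "series": [
    {"wx": 0, "wy": 0, "wz": 0, "x": -0.003, "y": -0.04, "z": 0, "claw": 0},
    {"wx": 0, "wy": 0, "wz": 0, "x": -0.006, "y": -0.08, "z": 0, "claw": 0},
    {"wx": 0, "wy": 0, "wz": 0, "x": -0.009, "y": -0.12, "z": 0, "claw": 0},
    {"wx": 0, "wy": 0, "wz": 0, "x": -0.012, "y": -0.16, "z": 0, "claw": 0},
    {"wx": 0, "wy": 0, "wz": 0, "x": -0.015, "y": -0.2, "z": 0, "claw": 0},
    {"wx": 0, "wy": 0, "wz": 0, "x": -0.018, "y": -0.24, "z": 0, "claw": 0},
    {"wx": 0, "wy": 0, "wz": 0, "x": -0.021, "y": -0.28, "z": 0, "claw": 0},
    {"wx": 0, "wy": 0, "wz": 0, "x": -0.023, "y": -0.32, "z": 0, "claw": 0},
    {"wx": 0, "wy": 0, "wz": 0, "x": -0.025, "y": -0.36, "z": 0, "claw": 0},
    {"wx": 0, "wy": 0, "wz": 0, "x": -0.028, "y": -0.4, "z": 0, "claw": 0},
    {"wx": 0, "wy": 0, "wz": 0, "x": -0.031, "y": -0.44, "z": 0, "claw": 0},
    {"wx": 0, "wy": 0, "wz": 0, "x": -0.033, "y": -0.48, "z": 0, "claw": 0}
  ]
}}

```text
clock: 2.95
eef_pos: [0.4333, -0.1409, 0.4207]
eef_rot: [-0.365, 3.119, 0.0]
wrist_force: [0.6, 0.8, 0.2]
finger_gap: 0.0002
gripper_force: 0.0
```

Request:
{"name": "servo_tool", "arguments": {
  "series": [
    {"wx": 0, "wy": 0, "wz": 0, "x": 0, "y": -0.03, "z": 0, "claw": 0},
    {"wx": 0, "wy": 0, "wz": 0, "x": 0, "y": -0.06, "z": 0, "claw": 0},
    {"wx": 0, "wy": 0, "wz": 0, "x": 0, "y": -0.06, "z": 0, "claw": 0},
    {"wx": 0, "wy": 0, "wz": 0, "x": 0, "y": -0.06, "z": 0, "claw": 0},
    {"wx": 0, "wy": 0, "wz": 0, "x": 0, "y": -0.06, "z": 0, "claw": 0}
  ]
}}

```text
clock: 3.37
eef_pos: [0.4468, -0.1967, 0.4201]
eef_rot: [0.365, -3.12, -0.002]
wrist_force: [-0.2, 0.7, 0.1]
finger_gap: 0.0
gripper_force: 0.0
```

```bash
python3 - <<'E'
from h import *
s=arm.state();print(s["clock"],s["eef_pos"],s["wrist_force"],turn(.233))
c=cam("wrist"); im=c["pixels"][...,::-1].copy(); m={}
for l in("fuse_door","port_door","main_switch","test_cup"):
    for d in arm.trace("wrist",l)[:2]:
        p=pts(c,d["region"]); rect=cv2.minAreaRect(p[:,:2].astype(np.float32))
        print(l,round(d["score"],2),np.round(d["box"]),np.median(p,0).round(4),np.round(rect[0],4),np.round(rect[1],3),round(rect[2],1))
        m.setdefault(l,rect[0])
y,r,t,e=fit([m["fuse_door"],m["port_door"],m["main_switch"]],[(.025,.065),(.025,-.03),(0,-.105)])
print("fit",y,t,e)
Q=[(-.002,.065,.108),(.064,.065,.108),(.014,-.105,.109),(-.014,.115,.108),(-.014,.015,.108)]
for q in Q:
    w=np.r_[r@q[:2]+t,q[2]];uv=proj(c,w)[0];print(q,w.round(4),uv.round(0));cv2.drawMarker(im,tuple(int(v) for v in uv),(0,255,0),0,10)
cv2.imwrite("pics/w1.png",im)
E
```

```text
3.3667 [ 0.44676236 -0.19670778  0.42010197] [-0.21763716  0.74234815  0.05738029] [ 0.06152722 -0.01374884 -0.00225694]
fuse_door 0.87 [259. 210.  71.  57.] [ 0.538  -0.1442  0.1094] [ 0.507  -0.1565] [0.157 0.1  ] 12.4
fuse_door 0.43 [350. 206.  35.  41.] [ 0.5133 -0.0464  0.0935] [ 0.5269 -0.04  ] [0.039 0.053] 75.0
port_door 0.94 [210. 212.  37.  51.] [ 0.5639 -0.2404  0.1092] [ 0.5661 -0.2403] [0.076 0.046] 13.2
port_door 0.52 [156. 254.  40.  39.] [ 0.6329 -0.3011  0.1154] [ 0.6275 -0.2997] [0.049 0.05 ] 78.4
main_switch 0.55 [164. 208.  22.  24.] [ 0.5586 -0.3192  0.1054] [ 0.5578 -0.3196] [0.034 0.025] 14.5
test_cup 0.87 [155. 254.  43.  41.] [ 0.6335 -0.3009  0.1158] [ 0.6279 -0.3013] [0.053 0.052] 76.8
test_cup 0.44 [211. 210.  34.  56.] [ 0.5644 -0.24    0.1092] [ 0.5679 -0.2411] [0.08  0.048] 14.1
fit 0.45191553221113473 [ 0.51845269 -0.22508515] [[5.53358375e-03 8.55356883e-04]
 [1.20135857e-02 8.98925522e-04]
 [6.48000192e-03 4.35686394e-05]]
(-0.002, 0.065, 0.108) [ 0.4883 -0.1675  0.108 ] [291. 198.]
(0.064, 0.065, 0.108) [ 0.5476 -0.1387  0.108 ] [301. 242.]
(0.014, -0.105, 0.109) [ 0.5769 -0.3134  0.109 ] [174. 234.]
(-0.014, 0.115, 0.108) [ 0.4556 -0.1277  0.108 ] [326. 181.]
(-0.014, 0.015, 0.108) [ 0.4993 -0.2177  0.108 ] [253. 197.]
```

View pics/w1.png

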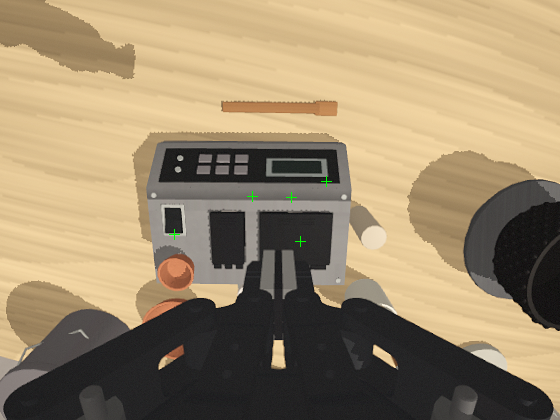

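The view is inverted, with the robot side at the top. It shows the rocker at (174,220), port door at (228,238), fuse door at (295,240) partly hidden by the fingers, and the cup at (176,271). The fuse-door rectangle was spoiled by the fingers, so the green marks from that fit are wrong. The port door and switch agree with the first fit (yaw 0.233) to about 1 mm, so I'll use that one. Next I'll move over the far end of the rocker.

Request:
{"name": "servo_tool", "arguments": {
  "series": [
    {"wx": 0, "wy": 0, "wz": 0, "x": -0.02, "y": -0.03, "z": 0.01, "claw": 0},
    {"wx": 0, "wy": 0, "wz": 0, "x": -0.04, "y": -0.06, "z": 0.03, "claw": 0},
    {"wx": 0, "wy": 0, "wz": 0, "x": -0.058, "y": -0.09, "z": 0.05, "claw": 0},
    {"wx": 0, "wy": 0, "wz": 0, "x": -0.075, "y": -0.115, "z": 0.075, "claw": 0},
    {"wx": 0, "wy": 0, "wz": 0, "x": -0.088, "y": -0.135, "z": 0.105, "claw": 0},
    {"wx": 0, "wy": 0, "wz": 0, "x": -0.095, "y": -0.145, "z": 0.14, "claw": 0},
    {"wx": 0, "wy": 0, "wz": 0, "x": -0.095, "y": -0.145, "z": 0.18, "claw": 0},
    {"wx": 0, "wy": 0, "wz": 0, "x": -0.095, "y": -0.145, "z": 0.22, "claw": 0},
    {"wx": 0, "wy": 0, "wz": 0, "x": -0.095, "y": -0.145, "z": 0.26, "claw": 0},
    {"wx": 0, "wy": 0, "wz": 0, "x": -0.095, "y": -0.145, "z": 0.26, "claw": 0},
    {"wx": 0, "wy": 0, "wz": 0, "x": -0.095, "y": -0.145, "z": 0.26, "claw": 0}
  ]
}}

```text
clock: 4.53
eef_pos: [0.572, -0.3152, 0.1589]
eef_rot: [0.366, -3.117, -0.004]
wrist_force: [-0.1, -0.7, 0.5]
finger_gap: -0.0002
gripper_force: 0.0
```

```bash
python3 - <<'E'
from h import *
s=arm.state();print(s["eef_pos"],s["wrist_force"],delta((.5725,-.3159,.131)),turn(.233))
c=cam("wrist"); cv2.imwrite("pics/w2.png",c["pixels"][...,::-1])
E
```

```text
[ 0.57203876 -0.31524025  0.15891098] [-0.11629769 -0.73615195  0.51859675] [-0.00038598 -0.00083535  0.02790742] [ 0.17809611 -0.18464521  0.02878834]
```

View pics/w2.png

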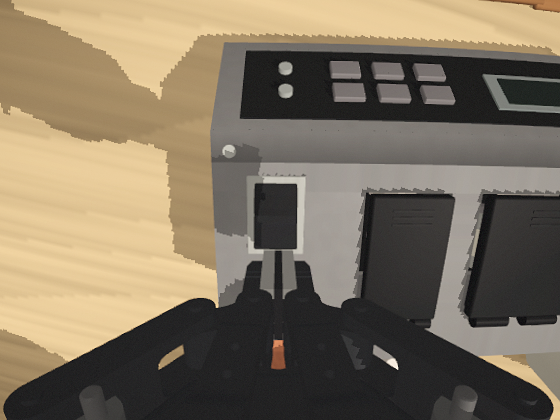

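The closed tips (278,252) are in line with the rocker (255–297 px wide), over its far half with the cup clear behind. Now I'll press it down slowly.

Request:
{"name": "servo_tool", "arguments": {
  "series": [
    {"wx": 0, "wy": 0, "wz": 0, "x": 0, "y": 0, "z": 0.015, "claw": 0},
    {"wx": 0, "wy": 0, "wz": 0, "x": 0, "y": 0, "z": 0.023, "claw": 0},
    {"wx": 0, "wy": 0, "wz": 0, "x": 0, "y": 0, "z": 0.027, "claw": 0},
    {"wx": 0, "wy": 0, "wz": 0, "x": 0, "y": 0, "z": 0.029, "claw": 0},
    {"wx": 0, "wy": 0, "wz": 0, "x": 0, "y": 0, "z": 0.031, "claw": 0},
    {"wx": 0, "wy": 0, "wz": 0, "x": 0, "y": 0, "z": 0.032, "claw": 0},
    {"wx": 0, "wy": 0, "wz": 0, "x": 0, "y": 0, "z": 0.032, "claw": 0}
  ]
}}

```text
clock: 5.17
eef_pos: [0.5743, -0.3167, 0.1295]
eef_rot: [-0.365, 3.117, -0.002]
wrist_force: [1.9, 0.4, 2.3]
finger_gap: -0.0002
gripper_force: 1.1
```

Request:
{"name": "servo_tool", "arguments": {
  "series": [
    {"wx": 0, "wy": 0, "wz": 0, "x": 0, "y": 0, "z": 0.001, "claw": 0},
    {"wx": 0, "wy": 0, "wz": 0, "x": 0, "y": 0, "z": 0.002, "claw": 0},
    {"wx": 0, "wy": 0, "wz": 0, "x": 0, "y": 0, "z": 0.003, "claw": 0},
    {"wx": 0, "wy": 0, "wz": 0, "x": 0, "y": 0, "z": 0.004, "claw": 0},
    {"wx": 0, "wy": 0, "wz": 0, "x": 0, "y": 0, "z": 0.004, "claw": 0}
  ]
}}

```text
clock: 5.58
eef_pos: [0.5732, -0.3167, 0.1252]
eef_rot: [-0.365, 3.119, -0.0]
wrist_force: [0.8, 1.4, 7.3]
finger_gap: 0.0002
gripper_force: 3.9
```

Request:
{"name": "servo_tool", "arguments": {
  "series": [
    {"wx": 0, "wy": 0, "wz": 0, "x": 0, "y": 0, "z": -0.02, "claw": 0},
    {"wx": 0, "wy": 0, "wz": 0, "x": 0, "y": 0, "z": -0.055, "claw": 0},
    {"wx": 0, "wy": 0, "wz": 0, "x": 0, "y": 0.035, "z": -0.07, "claw": 0},
    {"wx": 0, "wy": 0, "wz": 0, "x": 0.01, "y": 0.07, "z": -0.07, "claw": 0},
    {"wx": 0, "wy": 0, "wz": 0, "x": 0.014, "y": 0.105, "z": -0.07, "claw": 0},
    {"wx": 0, "wy": 0, "wz": 0, "x": 0.016, "y": 0.14, "z": -0.07, "claw": 0},
    {"wx": 0, "wy": 0, "wz": 0, "x": 0.016, "y": 0.17, "z": -0.06, "claw": 0},
    {"wx": 0, "wy": 0, "wz": 0, "x": 0.016, "y": 0.17, "z": -0.04, "claw": 0},
    {"wx": 0, "wy": 0, "wz": 0, "x": 0.016, "y": 0.17, "z": -0.03, "claw": 0},
    {"wx": 0, "wy": 0, "wz": 0, "x": 0.016, "y": 0.17, "z": -0.03, "claw": 0}
  ]
}}

```text
clock: 6.42
eef_pos: [0.5161, -0.1548, 0.1522]
eef_rot: [0.364, -3.115, -0.001]
wrist_force: [-0.2, 1.1, 0.0]
finger_gap: -0.0001
gripper_force: 0.0
```

```bash
python3 - <<'E'
from h import *
s=arm.state();print(s["clock"],s["eef_pos"],s["wrist_force"],delta((.5177,-.1543,.13)),turn(.233))
ims=[]
y=.233;r=np.array([[np.cos(y),-np.sin(y)],[np.sin(y),np.cos(y)]]);t=np.array([.5346,-.217])
for n in("side","scene","wrist"):
    c=cam(n);im=c["pixels"][...,::-1].copy()
    if n!="wrist":
        P=pts(c,np.ones((420,560),bool)); q=(P[:,:2]-t)@r
        for nm,x0 in(("far",.012),("near",-.012)):
            k=(abs(q[:,0]-x0)<.005)&(abs(q[:,1]+.105)<.007)&(P[:,2]<.13)&(P[:,2]>.09); print(n,nm,k.sum(),np.median(P[k,2]) if k.any() else None)
        uv=proj(c,np.r_[t+r@[0,-.105],.105])[0].astype(int)
        im=cv2.resize(im[uv[1]-50:uv[1]+50,uv[0]-60:uv[0]+60],(480,400))
        if n=="side":ims.append(im)
    else: ims.append(cv2.resize(im,(533,400)))
cv2.imwrite("pics/c3.png",cv2.resize(np.hstack(ims),None,fx=.78,fy=.78))
E
```

```text
6.4167 [ 0.51611979 -0.15483384  0.15218357] [-0.24536596  1.13386681  0.04900014] [-0.00176664  0.00012264  0.02217559] [ 0.08419209 -0.27363903 -0.02299131]
side far 26 0.10328812453517355
side near 25 0.10847959353619996
scene far 18 0.10477668274644597
scene near 17 0.10877164303111964
```

View pics/c3.png

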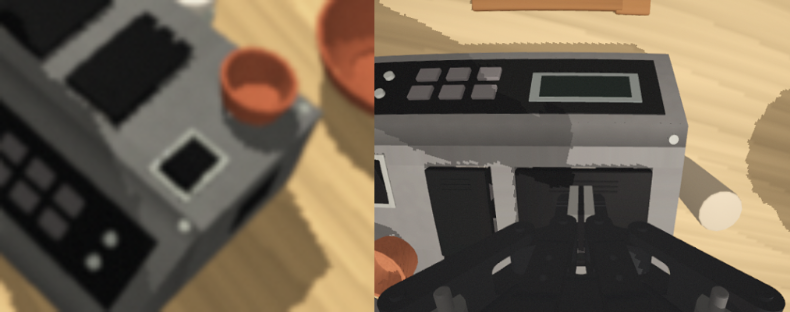

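The rocker is over: its far half is at 103 mm and its near half at 108.5 mm, and the cup is undisturbed. The tips are over the fuse door's ribbed front edge, at about (585,185) in the right half. Now I'll press the door.

Request:
{"name": "servo_tool", "arguments": {
  "series": [
    {"wx": 0, "wy": 0, "wz": 0, "x": -0.001, "y": 0, "z": 0.012, "claw": 0},
    {"wx": 0, "wy": 0, "wz": 0, "x": -0.001, "y": 0, "z": 0.018, "claw": 0},
    {"wx": 0, "wy": 0, "wz": 0, "x": -0.001, "y": 0, "z": 0.021, "claw": 0},
    {"wx": 0, "wy": 0, "wz": 0, "x": -0.001, "y": 0, "z": 0.024, "claw": 0},
    {"wx": 0, "wy": 0, "wz": 0, "x": -0.001, "y": 0, "z": 0.026, "claw": 0},
    {"wx": 0, "wy": 0, "wz": 0, "x": -0.001, "y": 0, "z": 0.028, "claw": 0},
    {"wx": 0, "wy": 0, "wz": 0, "x": -0.001, "y": 0, "z": 0.029, "claw": 0},
    {"wx": 0, "wy": 0, "wz": 0, "x": -0.001, "y": 0, "z": 0.029, "claw": 0},
    {"wx": 0, "wy": 0, "wz": 0, "x": -0.001, "y": 0, "z": 0.029, "claw": 0}
  ]
}}

```text
clock: 7.32
eef_pos: [0.5189, -0.1548, 0.1254]
eef_rot: [0.365, -3.12, 0.0]
wrist_force: [-1.4, -0.4, 2.6]
finger_gap: 0.0005
gripper_force: 0.8
```

Request:
{"name": "servo_tool", "arguments": {
  "series": [
    {"wx": 0, "wy": 0, "wz": 0, "x": 0, "y": 0, "z": 0.001, "claw": 0},
    {"wx": 0, "wy": 0, "wz": 0, "x": 0, "y": 0, "z": 0.002, "claw": 0},
    {"wx": 0, "wy": 0, "wz": 0, "x": 0, "y": 0, "z": 0.003, "claw": 0},
    {"wx": 0, "wy": 0, "wz": 0, "x": 0, "y": 0, "z": 0.003, "claw": 0},
    {"wx": 0, "wy": 0, "wz": 0, "x": 0, "y": 0, "z": 0.003, "claw": 0}
  ]
}}

```text
clock: 7.73
eef_pos: [0.5191, -0.1548, 0.1237]
eef_rot: [-0.364, 3.119, 0.001]
wrist_force: [-4.6, 0.6, 14.4]
finger_gap: 0.0003
gripper_force: 7.4
```

Force is up to 14 N, so the door is at its hard stop. Next I'll lift off, up and back towards the robot, and let it spring open.

Request:
{"name": "servo_tool", "arguments": {
  "series": [
    {"wx": 0, "wy": 0, "wz": 0, "x": 0, "y": 0, "z": -0.015, "claw": 0},
    {"wx": 0, "wy": 0, "wz": 0, "x": 0.015, "y": 0, "z": -0.05, "claw": 0},
    {"wx": 0, "wy": 0, "wz": 0, "x": 0.035, "y": 0, "z": -0.085, "claw": 0},
    {"wx": 0, "wy": 0, "wz": 0, "x": 0.06, "y": 0, "z": -0.115, "claw": 0},
    {"wx": 0, "wy": 0, "wz": 0, "x": 0.08, "y": 0, "z": -0.15, "claw": 0},
    {"wx": 0, "wy": 0, "wz": 0, "x": 0.09, "y": 0, "z": -0.19, "claw": 0},
    {"wx": 0, "wy": 0, "wz": 0, "x": 0.09, "y": 0, "z": -0.23, "claw": 0},
    {"wx": 0, "wy": 0, "wz": 0, "x": 0.09, "y": 0, "z": -0.26, "claw": 0},
    {"wx": 0, "wy": 0, "wz": 0, "x": 0.09, "y": 0, "z": -0.26, "claw": 0},
    {"wx": 0, "wy": 0, "wz": 0, "x": 0.09, "y": 0, "z": -0.26, "claw": 0},
    {"wx": 0, "wy": 0, "wz": 0, "x": 0.09, "y": 0, "z": -0.26, "claw": 0},
    {"wx": 0, "wy": 0, "wz": 0, "x": 0.09, "y": 0, "z": -0.26, "claw": 0}
  ]
}}

```text
clock: 8.73
eef_pos: [0.4309, -0.1748, 0.3811]
eef_rot: [0.365, -3.118, -0.002]
wrist_force: [-0.0, 0.4, -0.2]
finger_gap: 0.0002
gripper_force: 0.0
```

Request:
{"name": "servo_tool", "arguments": {
  "series": [
    {"wx": 0, "wy": 0, "wz": 0, "x": 0, "y": 0, "z": 0, "claw": 0},
    {"wx": 0, "wy": 0, "wz": 0, "x": 0, "y": 0, "z": 0, "claw": 0},
    {"wx": 0, "wy": 0, "wz": 0, "x": 0, "y": 0, "z": 0, "claw": 0},
    {"wx": 0, "wy": 0, "wz": 0, "x": 0, "y": 0, "z": 0, "claw": 0},
    {"wx": 0, "wy": 0, "wz": 0, "x": 0, "y": 0, "z": 0, "claw": 0},
    {"wx": 0, "wy": 0, "wz": 0, "x": 0, "y": 0, "z": 0, "claw": 0},
    {"wx": 0, "wy": 0, "wz": 0, "x": 0, "y": 0, "z": 0, "claw": 0},
    {"wx": 0, "wy": 0, "wz": 0, "x": 0, "y": 0, "z": 0, "claw": 0},
    {"wx": 0, "wy": 0, "wz": 0, "x": 0, "y": 0, "z": 0, "claw": 0},
    {"wx": 0, "wy": 0, "wz": 0, "x": 0, "y": 0, "z": 0, "claw": 0},
    {"wx": 0, "wy": 0, "wz": 0, "x": 0, "y": 0, "z": 0, "claw": 0},
    {"wx": 0, "wy": 0, "wz": 0, "x": 0, "y": 0, "z": 0, "claw": 0}
  ]
}}

```text
clock: 9.73
eef_pos: [0.4314, -0.1754, 0.3823]
eef_rot: [0.365, -3.12, -0.0]
wrist_force: [0.5, -0.9, -0.3]
finger_gap: -0.0004
gripper_force: 0.0
```

```bash
cat > chk.py <<'E'
from h import *
import sys
s=arm.state();print(s["clock"],s["eef_pos"],s["wrist_force"])
y=.233;r=np.array([[np.cos(y),-np.sin(y)],[np.sin(y),np.cos(y)]]);t=np.array([.5346,-.217])
ims=[]
for n in("side","scene"):
    c=cam(n)
    P=pts(c,np.ones((420,560),bool)); q=(P[:,:2]-t)@r
    k=(abs(q[:,1]-.065)<.03)&(abs(q[:,0]-.03)<.05)&(P[:,2]>.113)&(P[:,2]<.2)
    if k.sum()>9: print(n,k.sum(),"top",np.percentile(P[k,2],98),"slope",np.arctan(-np.polyfit(q[k,0],P[k,2],1)[0]))
    k=(abs(q[:,1]+.03)<.018)&(abs(q[:,0]-.02)<.03)&(P[:,2]<.2);print("port z",np.median(P[k,2]))
    for x0 in(.012,-.012):
        k=(abs(q[:,0]-x0)<.005)&(abs(q[:,1]+.105)<.007)&(P[:,2]<.13)&(P[:,2]>.09); print("sw",np.median(P[k,2]))
    uv=proj(c,np.r_[t,.105])[0].astype(int);ims.append(cv2.resize(c["pixels"][max(uv[1]-75,0):uv[1]+75,max(uv[0]-100,0):uv[0]+100,::-1],(400,300)))
cv2.imwrite(sys.argv[1],np.hstack(ims))
E
python3 chk.py pics/d1.png
```

```text
9.7333 [ 0.43140033 -0.17536514  0.38229865] [ 0.54563561 -0.93825336 -0.32658162]
side 205 top 0.17006425760898689 slope 0.5201373434968216
port z 0.10813088927620745
sw 0.1028509507552482
sw 0.10779067518828844
scene 715 top 0.16968513648247976 slope 0.9362806480119219
port z 0.10967027172067001
sw 0.10395391953868593
sw 0.10984739888852746
```

View pics/d1.png

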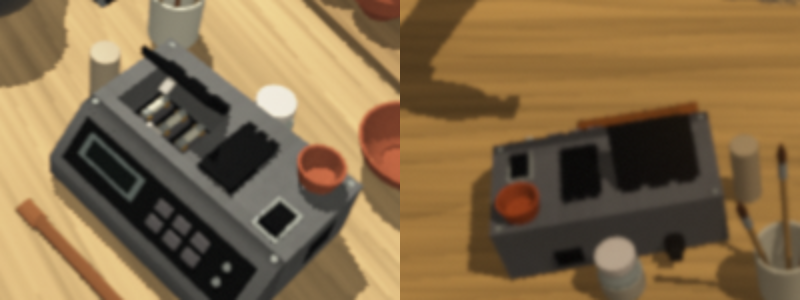

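The fuse door stands open with the fuses showing at (165,108) in the left half. Its edge is at 170 mm and its slope is about 0.94 rad. The port door is shut, the switch is off and the cup is in place. I'll finish the two-second watch.

Request:
{"name": "servo_tool", "arguments": {
  "series": [
    {"wx": 0, "wy": 0, "wz": 0, "x": 0, "y": 0, "z": 0, "claw": 0},
    {"wx": 0, "wy": 0, "wz": 0, "x": 0, "y": 0, "z": 0, "claw": 0},
    {"wx": 0, "wy": 0, "wz": 0, "x": 0, "y": 0, "z": 0, "claw": 0},
    {"wx": 0, "wy": 0, "wz": 0, "x": 0, "y": 0, "z": 0, "claw": 0},
    {"wx": 0, "wy": 0, "wz": 0, "x": 0, "y": 0, "z": 0, "claw": 0},
    {"wx": 0, "wy": 0, "wz": 0, "x": 0, "y": 0, "z": 0, "claw": 0},
    {"wx": 0, "wy": 0, "wz": 0, "x": 0, "y": 0, "z": 0, "claw": 0},
    {"wx": 0, "wy": 0, "wz": 0, "x": 0, "y": 0, "z": 0, "claw": 0},
    {"wx": 0, "wy": 0, "wz": 0, "x": 0, "y": 0, "z": 0, "claw": 0},
    {"wx": 0, "wy": 0, "wz": 0, "x": 0, "y": 0, "z": 0, "claw": 0},
    {"wx": 0, "wy": 0, "wz": 0, "x": 0, "y": 0, "z": 0, "claw": 0},
    {"wx": 0, "wy": 0, "wz": 0, "x": 0, "y": 0, "z": 0, "claw": 0}
  ]
}}

```text
clock: 10.83
eef_pos: [0.4314, -0.1754, 0.3823]
eef_rot: [0.365, -3.12, -0.0]
wrist_force: [0.1, -0.0, 0.3]
finger_gap: -0.0
gripper_force: 0.0
```

Request:
{"name": "servo_tool", "arguments": {
  "series": [
    {"wx": 0, "wy": 0, "wz": 0, "x": 0, "y": 0, "z": 0, "claw": 0},
    {"wx": 0, "wy": 0, "wz": 0, "x": 0, "y": 0, "z": 0, "claw": 0},
    {"wx": 0, "wy": 0, "wz": 0, "x": 0, "y": 0, "z": 0, "claw": 0},
    {"wx": 0, "wy": 0, "wz": 0, "x": 0, "y": 0, "z": 0, "claw": 0},
    {"wx": 0, "wy": 0, "wz": 0, "x": 0, "y": 0, "z": 0, "claw": 0},
    {"wx": 0, "wy": 0, "wz": 0, "x": 0, "y": 0, "z": 0, "claw": 0},
    {"wx": 0, "wy": 0, "wz": 0, "x": 0, "y": 0, "z": 0, "claw": 0},
    {"wx": 0, "wy": 0, "wz": 0, "x": 0, "y": 0, "z": 0, "claw": 0},
    {"wx": 0, "wy": 0, "wz": 0, "x": 0, "y": 0, "z": 0, "claw": 0},
    {"wx": 0, "wy": 0, "wz": 0, "x": 0, "y": 0, "z": 0, "claw": 0},
    {"wx": 0, "wy": 0, "wz": 0, "x": 0, "y": 0, "z": 0, "claw": 0},
    {"wx": 0, "wy": 0, "wz": 0, "x": 0, "y": 0, "z": 0, "claw": 0}
  ]
}}

```text
clock: 11.83
eef_pos: [0.4314, -0.1754, 0.3823]
eef_rot: [0.365, -3.12, 0.0]
wrist_force: [-0.4, -0.5, 0.8]
finger_gap: 0.0001
gripper_force: 0.0
```

```bash
python3 chk.py pics/d2.png && python3 -c "
from rig import arm
print(arm.close_job())"
```

```text
11.8333 [ 0.43141382 -0.17540402  0.38227717] [-0.38383059 -0.49175441  0.84446282]
side 205 top 0.17057368315644444 slope 0.5389977024856623
port z 0.10807674910349263
sw 0.10326055668946105
sw 0.10832235521332623
scene 715 top 0.16940852278147484 slope 0.9335156612892874
port z 0.10980650000122272
sw 0.10379841664941875
sw 0.10875163757835249
the job is handed in; nothing more can be done
None
```

The main switch is off, then one press opened the fuse door; it stayed fully open through the two-second watch, the port door is still shut, and the job is handed in.

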